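# Find the bite of an ironing-table pedal and record its travel

### The job

The foot pedal of an ironing table stands on the service bench: press it down gently at its rubber rib until the light resistance clearly firms up, hold it there a moment and note how far the rib has gone down, without forcing the valve underneath. Let the pedal come back up, then slide the marker along the scale so that it reads that travel in millimetres. Leave everything else on the bench where it is.

Things in the scene. Friction and masses are not known exactly. Their poses are not given: they have to be found in the camera images.
- pad (a point): Middle of the top of the black rubber rib (76 mm across, 14 long, 4 high) on the steel pedal (88 wide, 215 long): press here. 107 mm above the bench at rest. The pedal hinges 180 mm behind the rib, away from the robot; its near end stands up. Travel to record: drop of this point from rest to where the firming begins; differs every time, 15 to 50 mm. Axes turn with the pedal: x along it, y left, z out of its top.
- pedal (a joint): Pedal angle in rad: 0 at rest, growing as pressed, at most 0.36; springs back. Drop of the rib = 180 mm x (sin 0.15 + sin(angle - 0.15)). At the rib it resists lightly (4 N at first, 5.5 N far down) until it meets the hidden sprung valve, which adds 2 N at once, then 5 N for each mm further. More than 25 N on the valve (some 4.5 mm past the firming point) harms it.
- marker_grip (a point): Centre of the upright tab of the marker, a black block on the rail at the left of the pedal unit. Tab: 12 mm along the rail, 22 across, 40 tall, its top 88 and foot 48 mm above the bench; the carriage below is 16 mm long; end posts reach 46 mm, the scale bar 42 mm above the bench. Axes: x along the rail, growing readings (away from the robot), y left to the scale, z up.
- scale_zero (a point): Zero of the scale: longest tick on top of the aluminium scale bar, at its end nearest the robot, 42 mm above the bench; further ticks every 10 mm up to 80 (the 50 is longer), going away from the robot. x along the rail. The marker's thin steel pointer lies over the ticks; its reading is the distance along the rail from this tick to the tab's middle. At 0 it is at the end of its way.
- marker (a joint): Reading of the marker in m, 0 to 0.080. It slides stiffly (2 N) and stays where it is left. It starts between 60 and 78 mm.
- unit: The pedal unit: grey base plate 270 x 205 x 12 mm, fixed to the bench, with the pedal between white cheeks and the marker rail 88 mm left of the pedal's centre line. Origin on the bench under the pedal's centre line, 90 mm nearer the robot than the hinge; x along the pedal away from the robot, y left, z up.
- bottle: White plastic bottle, 68 mm across, 190 mm tall, origin under its centre; a bystander to the right of the unit.
- can: White spray can, 56 mm across, 150 mm tall, origin under its centre; a bystander to the left and beyond.
- screwdriver: Screwdriver 200 mm long lying to the right of the unit; a bystander.
- wrench: Steel wrench 170 mm long lying to the left of the unit; a bystander.
- brush: Flat brush with a wooden handle, lying to the left; a bystander.
- tape: Grey tape measure, 62 x 62 x 34 mm, to the right; a bystander.
- tray: Grey parts tray 90 x 120 x 30 mm beyond the unit; a bystander.

How it is judged (in metres and radians):
On the way:
1. The pedal has been pressed down on to the valve, to where it firms up (at least 3 N on the valve) (contact force between plunger_c0 and pedal above 3 N), for 0.1 s.
At the end, for the whole second after the job is handed in: The pedal is back up (within 0.03 rad of rest) and the marker stands still, reading the pedal's free travel (drop of the rib from rest to the firming point) to within 4 mm (x of plunger_c0 in the frame of marker_ref between -0.00282843 and 0.00282843 m and value of joint pedal below 0.03 rad and velocity of joint marker between -0.005 and 0.005 m/s); the robot touches nothing.
It fails at once if the valve under the pedal is pushed with more than 25 N (contact force between plunger_c0 and pedal above 25 N).
It fails at once if a bystander on the bench is moved by more than 30 mm (distance of any of bottle, can, screwdriver, wrench, brush, tape, tray from where it was at the start of the episode above 0.03 m).
It also fails if it takes over 51 s, if anything falls off the work surface, if the arm or the gripper's body presses on something with over 40 N, if the wrist force passes 120 N, or if a joint passes its speed limit or range.

### The arm

A 6-joint arm with a two-finger parallel gripper is mounted at the origin on the work surface. World frame = base frame: x ahead of the robot, y to its left, z up, the work surface at z = 0. Lengths are in mm, angles in rad, forces in N, time in s.
With the tool pointing down it reaches from about 350 to 775 mm from the base axis. Payload 7.3 kg.
Tool frame: the origin (TCP) lies midway between the tips of the shut fingers; the grasp point (between the pads) lies 19 mm behind it; x points along the fingers, z is the direction in which the jaws open and shut, and the axes are right-handed (so a half turn about x gives the same grasp; the last joint's range is limited). The gripper opens to 92 mm and grips with 3 to 60 N. Pads are 19 mm wide; open, the fingers measure 130 mm over their backs; the gripper's body (75 mm by 190 mm) begins 47 mm behind the grasp point.
Start: joints at [-1.291, 0.342, 1.524, -0, 1.275, -0.146], TCP at [216.875, -478.132, 226.741] pointing down, gripper open.
Joint ranges: [-2.53, 2.53], [-0.77, 2.02], [0.04, 2.7], [-1, 4.14], [0.28, 2.66], [-3.11, 3.11]. Speed limits (rad/s): [2.57, 2.57, 3.14, 3.14, 3.14, 3.14].

### API

Orientations are given as [roll, pitch, yaw] about the fixed x, y, z axes, in that order (R = Rz(yaw) Ry(pitch) Rx(roll)).
In Python, from plant import monitor, optics, close_job gives the robot as it stands.
- The arm moves only by the tool send_rows, never from a script. Its argument "commands" is a list that holds one entry, the list of rows, each a list of 5 numbers: the shift along the tool's x, y, z in m, then the turn about the tool's x in degrees, then the finger opening in m, from 0 to 0.0918. A call has 1 to 10 rows; each row shifts and turns the pose as measured when the row begins, along the tool's axes as they then stand; what a row does not reach is not made up. A row lasts 1/12 s, in which the tool goes at most 41.7 mm and 7.16 degrees, less where a joint would pass 70% of its speed; a pose out of reach is approached as far as the arm can. A call with a gripper value outside its range is refused whole. The fingers move at their own pace and stop on an object; the grip force is fixed at half the most. Time passes only in rows, so rows that do not move let the fingers close. It gives the time, the measured TCP pose, the force and the opening at its end, in the units of the state.
- monitor.get_obs(): the state, without advancing time (a new reading comes with each control period).
- optics.capture(name): name is "scene" or "top"; returns a dict with "color" (384x512x3 uint8, blue, green, red), "camera_matrix" (3x3 intrinsics, pixels), "k1" (the pictures are not rectified: a ray, as slopes to the right and down, at radius r is drawn at 1 + k1 r^2 times it, then the intrinsics apply), "camera_from_world" (4x4, takes a point from world to camera coordinates). Camera axes: x right, y down, z forward; pixel columns grow to the right and rows downward; lengths in mm; the calibration is good to about 2 mm. A picture is of the moment at which its call begins. There is no depth.
- close_job(): hands the job in, once; it reports no verdict.
The state is a dict: "time": time; "joint_positions": joint angles; "dq": joint speeds; "tau": joint torques, N m; "tool_pos": TCP position; "tcp_rot": TCP orientation; "contact_force": force on the tool from outside, world axes, zero at the start; "moment": the same for the moment, N m; "grip_width": finger opening in mm.
Only numpy, scipy, OpenCV 4.12 (cv2) and the standard library are available. Lean on these libraries where they do the work, as an engineer would, in place of code of your own. Each camera call takes 0.05 s, during which the arm holds its last target.

## Working session

There is one attempt and no reset: what is moved stays moved. The work goes in short steps, Python scripts to look and compute and a tool call to move; the robot and the scene stay as the last step left them, time stands still between calls to the robot, and variables do not carry over. Pictures are saved under pics/ and viewed, and the job is handed in when it is done.

Besides the shell and the picture viewer there is one more tool, called after ">>>" by a JSON object that holds its "name" and its "arguments". send_rows: Moves the arm, as the interface text tells. Its arguments: {"type":"object","properties":{"commands":{"type":"array","items":{"type":"array","items":{"type":"array","items":{"type":"number"}}}}},"required":["commands"]}

```bash
ls; mkdir -p pics; python3 - <<'E'
from plant import monitor, optics
import cv2
print(monitor.get_obs())
for n in("scene","top"):
    c=optics.capture(n); cv2.imwrite(f"pics/{n}0.png",c["color"]); print(n,c["camera_matrix"],c["k1"],c["camera_from_world"])
E
```

```text
pics
{'time': 0.0, 'joint_positions': array([-1.29099086e+00,  3.42727511e-01,  1.52505453e+00, -1.84598707e-05,
        1.27537818e+00, -1.45989187e-01]), 'dq': array([-0.00106675, -0.00115794,  0.0002597 , -0.00096383, -0.00036442,
       -0.00029117]), 'tau': array([ 1.03308135e-03, -4.31243491e+01, -2.44219673e+01,  7.16590066e-02,
        5.57850022e-02, -1.21453668e-04]), 'tool_pos': array([ 216.75159419, -477.7064476 ,  226.02938428]), 'tcp_rot': array([3.00686363, 1.56922866, 1.86186735]), 'contact_force': array([ 0.00733554, -0.86094722,  0.0607726 ]), 'moment': array([0.04806939, 0.0137382 , 0.04320635]), 'grip_width': 91.27227784725173}
scene [[381.64121968   0.         251.08674919]
 [  0.         381.64121968 191.80471665]
 [  0.           0.           1.        ]] -0.009574599678036227 [[-2.65383726e-01  9.64133659e-01 -4.21481954e-03  8.76786468e+01]
 [ 5.83640282e-01  1.57167905e-01 -7.96656934e-01 -2.64942187e+02]
 [-7.67421331e-01 -2.13879724e-01 -6.04417045e-01  1.38200826e+03]
 [ 0.00000000e+00  0.00000000e+00  0.00000000e+00  1.00000000e+00]]
top [[376.73409222   0.         256.58749606]
 [  0.         376.73409222 182.68284184]
 [  0.           0.           1.        ]] -0.026255871601895967 [[-3.47093368e-03 -9.99921179e-01 -1.20659850e-02  7.00080255e+01]
 [-9.88523075e-01  5.25321750e-03 -1.50978590e-01  5.95117899e+02]
 [ 1.51030075e-01  1.14034679e-02 -9.88463392e-01  9.96903513e+02]
 [ 0.00000000e+00  0.00000000e+00  0.00000000e+00  1.00000000e+00]]
```

View pics/top0.png

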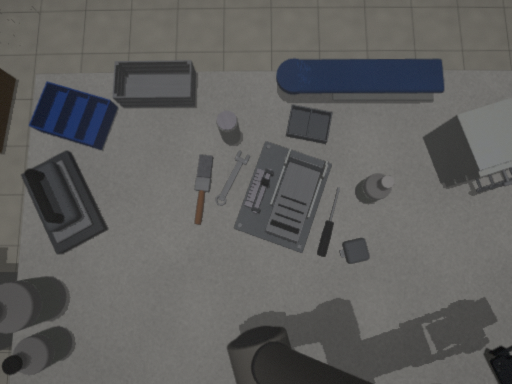

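View pics/scene0.png

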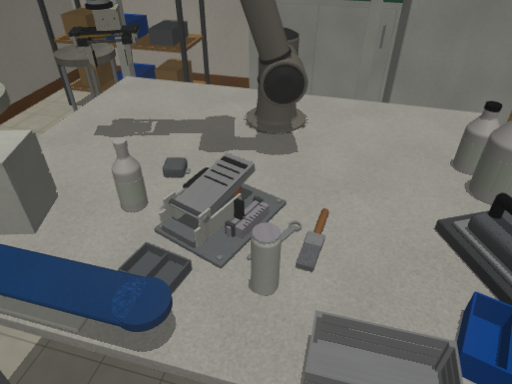

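The top view shows the unit at about (283,200), the rib at about (285,226) and the rail at about (260,190). The scene view shows the black tab at about (239,208). I'll zoom in on both.

```bash
python3 - <<'E'
import cv2
a=cv2.imread("pics/top0.png")[130:260,220:350]; cv2.imwrite("pics/top0z.png",cv2.convertScaleAbs(cv2.resize(a,(600,600),interpolation=cv2.INTER_NEAREST),alpha=1.6))
a=cv2.imread("pics/scene0.png")[145:265,145:305]; cv2.imwrite("pics/scene0z.png",cv2.convertScaleAbs(cv2.resize(a,(800,600),interpolation=cv2.INTER_NEAREST),alpha=1.5))
E
```

```text
(no output)
```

View pics/top0z.png

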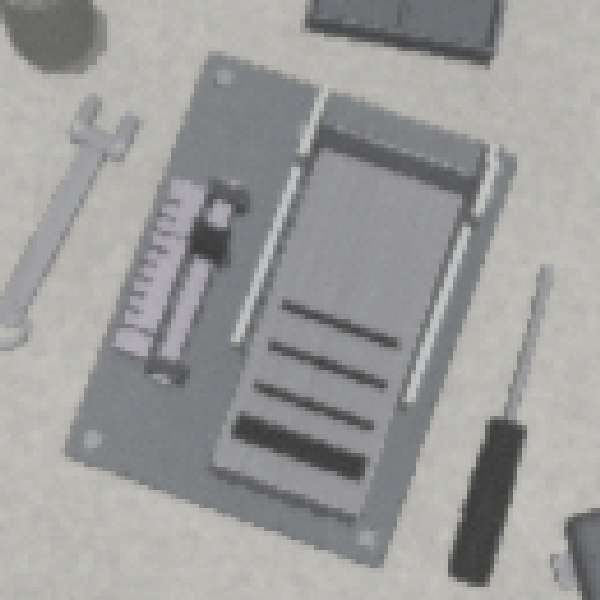

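View pics/scene0z.png

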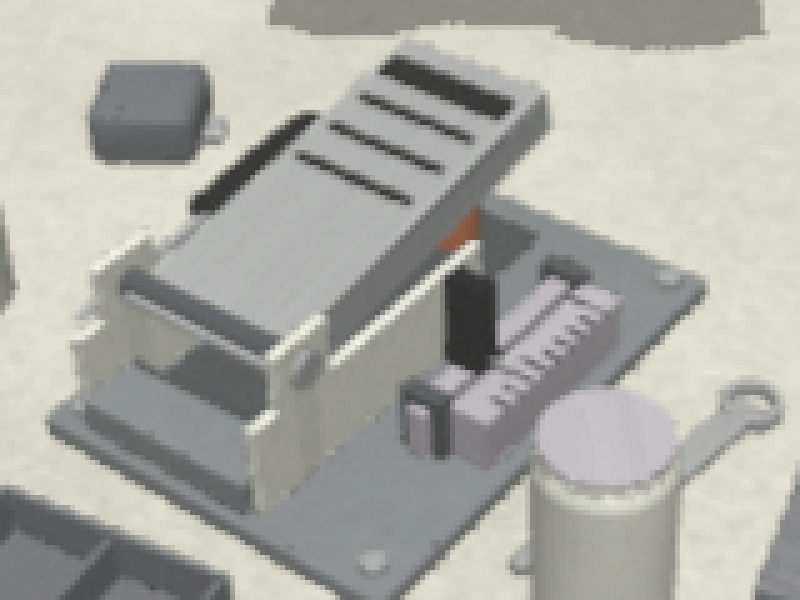

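The top zoom shows the rib at about (299,447), the marker at about (209,242), and the scale with its zero at the lower end near (130,343). The scene zoom shows the tab from (445,265) to (495,370). Next I'll measure by mask and ray.

```bash
cat > h.py <<'E'
import numpy as np, cv2
from plant import monitor, optics
def und(c,p):
    K=c["camera_matrix"]; k=c["k1"]
    d=np.array([(p[0]-K[0,2])/K[0,0],(p[1]-K[1,2])/K[1,1]]); s=d.copy()
    for _ in range(20): s=d/(1+k*(s@s))
    T=c["camera_from_world"]; R=T[:3,:3]; o=-R.T@T[:3,3]
    v=R.T@np.array([s[0],s[1],1]); return o,v/np.linalg.norm(v)
def plane(c,p,z):
    o,v=und(c,p); return o+v*(z-o[2])/v[2]
def two(c1,p1,c2,p2):
    o1,v1=und(c1,p1);o2,v2=und(c2,p2)
    A=np.stack([v1,-v2],1); s=np.linalg.lstsq(A,o2-o1,rcond=None)[0]
    a=o1+s[0]*v1;b=o2+s[1]*v2; return (a+b)/2,np.linalg.norm(a-b)
def proj(c,P):
    T=c["camera_from_world"];q=T[:3,:3]@P+T[:3,3];s=q[:2]/q[2];s=s*(1+c["k1"]*(s@s));K=c["camera_matrix"]
    return s*[K[0,0],K[1,1]]+K[:2,2]
def blob(c,box,thr):
    x0,y0,x1,y1=box; g=cv2.cvtColor(c["color"],cv2.COLOR_BGR2GRAY)[y0:y1,x0:x1]
    m=(g<thr).astype(np.uint8); n,l,s,ce=cv2.connectedComponentsWithStats(m)
    i=1+np.argmax(s[1:,4]); r=cv2.minAreaRect(np.argwhere(l==i)[:,::-1].astype(np.float32))
    return ce[i]+[x0,y0],s[i],r
E
python3 - <<'E'
from h import *
t=optics.capture("top");s=optics.capture("scene")
bt=blob(t,(268,217,302,236),45); bs=blob(s,(219,155,250,172),45); print(bt,bs)
print("rib two",two(t,bt[0],s,bs[0]),"plane105",plane(t,bt[0],106),plane(s,bs[0],106))
mt=blob(t,(258,174,272,190),45); ms=blob(s,(232,197,246,221),40); print(mt,ms)
print("tab two",two(t,mt[0],s,ms[0]), "top plane",plane(t,mt[0],85),plane(s,ms[0],68))
Z=lambda u,v:(u/4.615-.5+220,v/4.615-.5+130)
cs=np.array([plane(t,Z(*p),12) for p in [(212,55),(516,160),(382,565),(66,458)]]);print("plate",cs.round(1))
print("sizes",[np.linalg.norm(cs[i]-cs[(i+1)%4]).round(1) for i in range(4)],"ctr",cs.mean(0))
ax=(cs[0]+cs[1]-cs[2]-cs[3])[:2];print("yaw",np.arctan2(ax[1],ax[0]))
E
```

```text
(array([284.33009709, 226.39805825]), array([  3,   4,  27,  12, 103], dtype=int32), ((16.21493148803711, 9.398189544677734), (27.848651885986328, 3.968769073486328), 19.653823852539062)) (array([233.87356322, 162.1954023 ]), array([ 3,  2, 25, 11, 87], dtype=int32), ((14.922677993774414, 7.201030731201172), (25.272123336791992, 3.4461991786956787), 21.037513732910156))
rib two (array([472.82535261,  -4.45373185, 106.02769619]), np.float64(1.1606475448109348)) plane105 [472.66459926  -3.89667331 106.        ] [472.88603141  -5.04359296 106.        ]
(array([264.94594595, 182.40540541]), array([ 3,  5,  8,  8, 37], dtype=int32), ((7.050000190734863, 8.350000381469727), (6.640782833099365, 5.692099571228027), 18.434947967529297)) (array([238.75625, 208.63125]), array([  2,   2,  10,  20, 160], dtype=int32), ((6.5, 11.5), (19.0, 9.0), 90.0))
tab two (array([593.6700195 ,  43.88309141,  62.32577881]), np.float64(1.1738183138006415)) top plane [590.02951859  44.69549536  85.        ] [600.29814996  45.42007936  68.        ]
plate [[ 721.7   41.6   12. ]
 [ 653.3 -147.3   12. ]
 [ 405.2  -58.5   12. ]
 [ 470.   132.2   12. ]]
sizes [np.float64(200.9), np.float64(263.4), np.float64(201.5), np.float64(267.5)] ctr [562.56535252  -7.9719333   12.        ]
yaw -0.3445784944186595
```

```bash
python3 - <<'E'
from h import *
from scipy.spatial.transform import Rotation as Ro
o=monitor.get_obs(); R=Ro.from_euler('xyz',o["tcp_rot"]).as_matrix(); print(R.round(4),o["tool_pos"],o["joint_positions"].round(3))
t=optics.capture("top");s=optics.capture("scene")
U=np.array([.941,-.338]);V=np.array([.338,.941])
a=t["color"][165:215,238:278]; cv2.imwrite("pics/top1z.png",cv2.convertScaleAbs(cv2.resize(a,(480,600),interpolation=cv2.INTER_CUBIC),alpha=1.5))
a=s["color"][195:245,220:275]; cv2.imwrite("pics/scene1z.png",cv2.convertScaleAbs(cv2.resize(a,(660,600),interpolation=cv2.INTER_CUBIC),alpha=1.3))
print("can top",plane(t,(228,118),150),plane(s,(266,234),150))
E
```

```text
[[-2.000e-04  9.107e-01  4.131e-01]
 [ 9.000e-04  4.131e-01 -9.107e-01]
 [-1.000e+00  1.000e-04 -9.000e-04]] [ 216.80852341 -477.89450686  226.33295357] [-1.291  0.342  1.525  0.     1.275 -0.146]
can top [747.28449782 138.76384681 150.        ] [749.76883408 143.86835995 150.        ]
```

View pics/top1z.png

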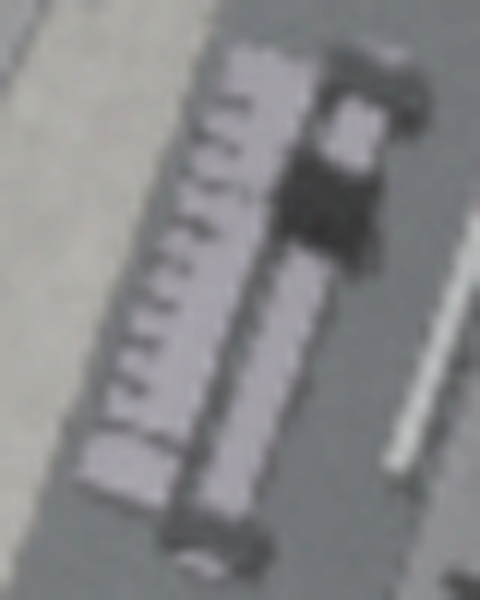

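View pics/scene1z.png

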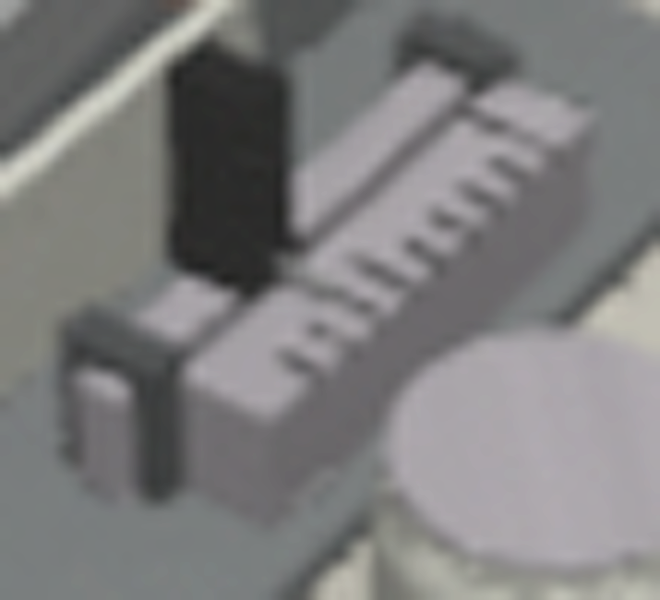

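```bash
python3 - <<'E'
from h import *
t=optics.capture("top");s=optics.capture("scene")
U=np.array([.941,-.338]);V=np.array([.338,.941])
T=lambda u,v:(u/12-.46+238,v/12-.46+165)
S=lambda u,v:(u/12-.46+220,v/12-.46+195)
for n,p in dict(z_l=T(98,425),z_r=T(185,443),t80=T(238,100)).items():
    q=plane(t,p,42);print(n,q.round(1),(q[:2]@U).round(1),(q[:2]@V).round(1))
for n,p in dict(z_r=S(475,112),z_l=S(542,150),t80=S(290,358),).items():
    q=plane(s,p,42);print("s",n,q.round(1),(q[:2]@U).round(1),(q[:2]@V).round(1))
# tab top center candidates
for p in (T(330,195),T(325,205)):
    q=plane(t,p,88);print("tabtop",q.round(1),(q[:2]@U).round(1),(q[:2]@V).round(1))
for p,z in ((S(228,62),88),(S(225,175),68)):
    q=plane(s,p,z);print("s tab",q.round(1),(q[:2]@U).round(1),(q[:2]@V).round(1))
rib=np.array([472.8,-4.5]);print("rib",rib@U,rib@V, "ideal rail V",rib@V+88)
E
```

```text
z_l [547.9  97.6  42. ] 482.6 277.1
z_r [543.7  77.6  42. ] 485.4 256.8
t80 [623.6  65.2  42. ] 564.8 272.1
s z_r [540.4  78.2  42. ] 482.0 256.2
s z_l [548.6  94.1  42. ] 484.4 274.0
s t80 [621.1  62.8  42. ] 563.2 269.0
tabtop [593.9  44.4  88. ] 543.8 242.6
tabtop [591.7  45.6  88. ] 541.4 242.9
s tab [593.1  43.2  88. ] 543.5 241.1
s tab [602.3  44.9  68. ] 551.5 245.8
rib 446.4258 155.57190000000003 ideal rail V 243.57190000000003
```

>>> {"name": "send_rows", "arguments": {"commands": [[[0,0.0286,-0.0217,0,0],[0,0.0286,-0.0217,0,0],[0,0.0286,-0.0217,0,0],[0,0.0286,-0.0217,0,0],[0,0.0286,-0.0217,0,0],[0,0.0286,-0.0217,0,0],[0,0.0286,-0.0217,0,0],[0,0.0286,-0.0217,0,0],[0,0.0286,-0.0217,0,0],[0,0.0286,-0.0217,0,0]]]}}

```text
time: 1.23
tool_pos: [391.6, -155.9, 225.6]
tcp_rot: [-0.019, 1.566, -1.177]
contact_force: [1.9, 0.2, 0.8]
grip_width: 29.1
```

```bash
cat >> h.py <<'E'
from scipy.spatial.transform import Rotation as Ro
def go(target,jawdeg):
    o=monitor.get_obs(); R=Ro.from_euler('xyz',o["tcp_rot"]).as_matrix()
    d=R.T@(np.array(target)-o["tool_pos"]); z=R[:,2]; a=np.degrees(np.arctan2(z[1],z[0]))
    turn=-((jawdeg-a+180)%360-180); Rt=R@Ro.from_euler('x',turn,degrees=True).as_matrix()
    z2=Rt[:,2]
    print("t",o["time"],"pos",o["tool_pos"].round(2),"xaxis",R[:,0].round(4),"jaw",a.round(2),"F",o["contact_force"].round(2),"w",o["grip_width"].round(1))
    print("shift mm now",d.round(2),"turn",turn.round(2),"check jaw",np.degrees(np.arctan2(z2[1],z2[0])).round(2),"shift after turn",(Rt.T@(np.array(target)-o["tool_pos"])).round(2),"j",o["joint_positions"].round(3))
E
python3 -c "
from h import *
go([472.8,-4.5,150],-109.75)"
```

```text
Traceback (most recent call last):
  File "h.py", line 29, in go
    print("t",o["time"],"pos",o["tool_pos"].round(2),"xaxis",R[:,0].round(4),"jaw",a.round(2),"F",o["contact_force"].round(2),"w",o["grip_width"].round(1))
                                                                                                                                  ^^^^^^^^^^^^^^^^^^^^^
AttributeError: 'float' object has no attribute 'round'
```

```bash
sed -i 's/o\["grip_width"\].round(1)/o["grip_width"]/' h.py
python3 -c "
from h import *
go([472.8,-4.5,150],-109.75)"
```

```text
t 1.2333 pos [ 391.58 -155.94  225.61] xaxis [ 0.0017 -0.0041 -1.    ] jaw -66.35 F [1.9  0.18 0.83] w 29.051221675815242
shift mm now [  75.12  135.15 -106.49] turn 43.4 check jaw -109.75 shift after turn [  75.12   25.04 -170.23] j [-0.559  0.151  1.787 -0.003  1.2    0.6  ]
```

>>> {"name": "send_rows", "arguments": {"commands": [[[0,0.027,-0.0213,0,0],[0,0.027,-0.0213,0,0],[0,0.027,-0.0213,0,0],[0,0.027,-0.0213,0,0],[0,0.027,-0.0213,0,0],[0.01,0,0,7.1,0],[0.01,0,0,7.1,0],[0.01,0,0,7.1,0],[0.01,0,0,7.1,0],[0.01,0,0,7.1,0]]]}}

```text
time: 2.07
tool_pos: [480.3, 13.3, 176.7]
tcp_rot: [1.479, 1.558, -0.302]
contact_force: [0.1, 0.3, 0.3]
grip_width: 0.6
```

```bash
python3 -c "
from h import *
go([472.8,-4.5,125],-109.75)"
```

```text
t 2.0667 pos [480.27  13.27 176.73] xaxis [ 0.0127 -0.0039 -0.9999] jaw -102.05 F [0.09 0.32 0.31] w 0.6026736516419715
shift mm now [51.7  -4.27 18.88] turn 7.7 check jaw -109.75 shift after turn [51.7  -1.71 19.28] j [-0.131  0.304  1.73  -0.003  1.095  1.652]
```

>>> {"name": "send_rows", "arguments": {"commands": [[[0.01,0,0.006,4,0],[0.01,-0.002,0.006,3,0],[0.008,0,0.004,1,0],[0.008,0,0.002,0,0],[0.006,0,0.001,0,0],[0,0,0,0,0]]]}}

```text
time: 2.57
tool_pos: [472.7, -4.6, 130.8]
tcp_rot: [1.625, 1.56, -0.305]
contact_force: [0.1, 1.3, -0.0]
grip_width: 0.0
```

```bash
python3 -c "
from h import *
go([472.8,-4.5,112],-109.75)
t=optics.capture('top');s=optics.capture('scene')
a=t['color'][130:260,220:350]; cv2.imwrite('pics/top2z.png',cv2.convertScaleAbs(cv2.resize(a,(600,600)),alpha=1.6))
a=s['color'][105:225,165:325]; cv2.imwrite('pics/scene2z.png',cv2.convertScaleAbs(cv2.resize(a,(800,600)),alpha=1.5))
"
```

```text
t 2.5667 pos [472.7   -4.61 130.8 ] xaxis [ 0.0107 -0.0034 -0.9999] jaw -110.58 F [ 0.14  1.31 -0.03] w 0.02814498036608472
shift mm now [18.8  -0.16 -0.13] turn -0.83 check jaw -109.75 shift after turn [18.8  -0.15 -0.13] j [-0.171  0.349  1.811 -0.002  0.97   1.76 ]
```

View pics/scene2z.png

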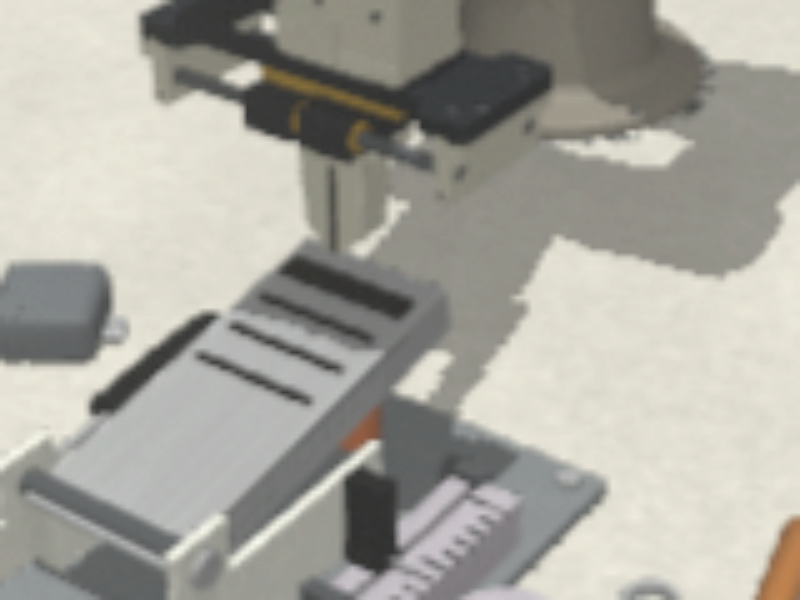

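The closed fingertips, at about (340,245), stand right above the rib at (345,285). I'll descend now.

>>> {"name": "send_rows", "arguments": {"commands": [[[0.007,0,0,0,0],[0.006,0,0,0,0],[0.004,0,0,0,0],[0.002,0,0,0,0],[0,0,0,0,0]]]}}

```text
time: 3.08
tool_pos: [475.0, -4.2, 112.3]
tcp_rot: [1.68, 1.555, -0.248]
contact_force: [-0.0, -0.3, 0.1]
grip_width: 0.4
```

```bash
python3 -c "
from h import *
go([472.8,-4.5,108],-109.75)"
```

```text
t 3.0833 pos [474.99  -4.24 112.3 ] xaxis [ 0.0158 -0.004  -0.9999] jaw -110.47 F [-0.04 -0.3   0.15] w 0.36123255405573207
shift mm now [ 4.26 -2.03  1.01] turn -0.72 check jaw -109.75 shift after turn [ 4.26 -2.04  0.99] j [-0.17   0.377  1.831 -0.002  0.917  1.759]
```

>>> {"name": "send_rows", "arguments": {"commands": [[[0.0015,-0.001,0.0005,0,0],[0.001,-0.001,0.0005,0,0],[0.001,0,0,0,0]]]}}

```text
time: 3.33
tool_pos: [473.0, -4.4, 108.8]
tcp_rot: [1.685, 1.554, -0.242]
contact_force: [-2.3, 0.8, 4.0]
grip_width: 0.4
```

>>> {"name": "send_rows", "arguments": {"commands": [[[0.001,0,0,0,0],[0.001,0,0,0,0]]]}}

```text
time: 3.5
tool_pos: [472.8, -4.3, 107.3]
tcp_rot: [1.692, 1.554, -0.236]
contact_force: [-1.9, -0.1, 4.6]
grip_width: 0.5
```

>>> {"name": "send_rows", "arguments": {"commands": [[[0.001,0,0,0,0],[0.001,0,0,0,0]]]}}

```text
time: 3.67
tool_pos: [472.5, -4.3, 105.6]
tcp_rot: [1.69, 1.554, -0.237]
contact_force: [-2.0, 0.7, 4.4]
grip_width: 0.6
```

>>> {"name": "send_rows", "arguments": {"commands": [[[0.0015,0,0,0,0],[0.0015,0,0,0,0],[0.0015,0,0,0,0],[0.0015,0,0,0,0]]]}}

```text
time: 4.0
tool_pos: [471.6, -4.0, 99.1]
tcp_rot: [1.695, 1.556, -0.232]
contact_force: [-3.4, 1.1, 5.3]
grip_width: 0.2
```

>>> {"name": "send_rows", "arguments": {"commands": [[[0.001,0,0,0,0],[0.001,0,0,0,0],[0.001,0,0,0,0]]]}}

```text
time: 4.25
tool_pos: [471.2, -3.8, 95.3]
tcp_rot: [1.698, 1.557, -0.23]
contact_force: [-3.8, 1.0, 4.5]
grip_width: 0.2
```

>>> {"name": "send_rows", "arguments": {"commands": [[[0.001,0,0,0,0],[0.001,0,0,0,0]]]}}

```text
time: 4.42
tool_pos: [471.0, -3.7, 93.0]
tcp_rot: [1.697, 1.558, -0.23]
contact_force: [-2.6, 1.2, 5.3]
grip_width: 0.5
```

>>> {"name": "send_rows", "arguments": {"commands": [[[0.001,0.0003,0,0,0],[0.001,0.0003,0,0,0]]]}}

```text
time: 4.58
tool_pos: [471.2, -3.8, 90.7]
tcp_rot: [1.702, 1.559, -0.226]
contact_force: [-2.9, 0.9, 5.1]
grip_width: 0.5
```

>>> {"name": "send_rows", "arguments": {"commands": [[[0.001,0.0002,0,0,0],[0.001,0.0002,0,0,0]]]}}

```text
time: 4.75
tool_pos: [471.2, -3.8, 88.6]
tcp_rot: [1.708, 1.56, -0.219]
contact_force: [-5.2, 1.4, 10.2]
grip_width: 0.4
```

>>> {"name": "send_rows", "arguments": {"commands": [[[0,0,0,0,0],[0,0,0,0,0]]]}}

```text
time: 4.92
tool_pos: [471.2, -3.8, 89.0]
tcp_rot: [1.705, 1.56, -0.222]
contact_force: [-4.2, 0.9, 8.3]
grip_width: 0.4
```

>>> {"name": "send_rows", "arguments": {"commands": [[[0.001,0,0,0,0]]]}}

```text
time: 5.0
tool_pos: [471.2, -3.8, 88.5]
tcp_rot: [1.704, 1.56, -0.224]
contact_force: [-5.8, 1.5, 10.7]
grip_width: 0.4
```

>>> {"name": "send_rows", "arguments": {"commands": [[[0.0004,0,0,0,0]]]}}

```text
time: 5.08
tool_pos: [471.2, -3.8, 88.5]
tcp_rot: [1.701, 1.559, -0.227]
contact_force: [-4.0, 1.8, 10.8]
grip_width: 0.9
```

>>> {"name": "send_rows", "arguments": {"commands": [[[0.0004,0,0,0,0]]]}}

```text
time: 5.17
tool_pos: [471.2, -3.8, 88.5]
tcp_rot: [1.7, 1.559, -0.228]
contact_force: [-4.6, 1.5, 10.9]
grip_width: 0.1
```

```bash
python3 -c "
from h import *
go([472.8,-4.5,108],-109.75)
t=optics.capture('top');s=optics.capture('scene')
bs=blob(s,(219,155,255,190),45);print(bs)
a=s['color'][145:225,185:285]; cv2.imwrite('pics/scene3z.png',cv2.convertScaleAbs(cv2.resize(a,(750,600)),alpha=1.5))
go([472.8,-4.5,108],-109.75)
"
```

```text
t 5.1667 pos [471.2   -3.77  88.51] xaxis [ 0.0113 -0.0026 -0.9999] jaw -110.42 F [-4.6   1.5  10.89] w 0.0871543040265671
shift mm now [-19.47   1.98   0.1 ] turn -0.67 check jaw -109.75 shift after turn [-19.47   1.98   0.12] j [-1.700e-01  4.100e-01  1.863e+00 -1.000e-03  8.570e-01  1.757e+00]
(array([241.36585366, 170.85365854]), array([17, 13, 12,  7, 41], dtype=int32), ((22.362070083618164, 15.844827651977539), (11.327415466308594, 3.5282113552093506), 21.801406860351562))
t 5.2667 pos [471.18  -3.76  88.51] xaxis [ 0.0112 -0.0026 -0.9999] jaw -110.42 F [-5.59  1.66 10.07] w 0.3355458647930835
shift mm now [-19.47   2.     0.1 ] turn -0.67 check jaw -109.75 shift after turn [-19.47   2.     0.12] j [-1.700e-01  4.100e-01  1.863e+00 -1.000e-03  8.570e-01  1.757e+00]
```

View pics/scene3z.png

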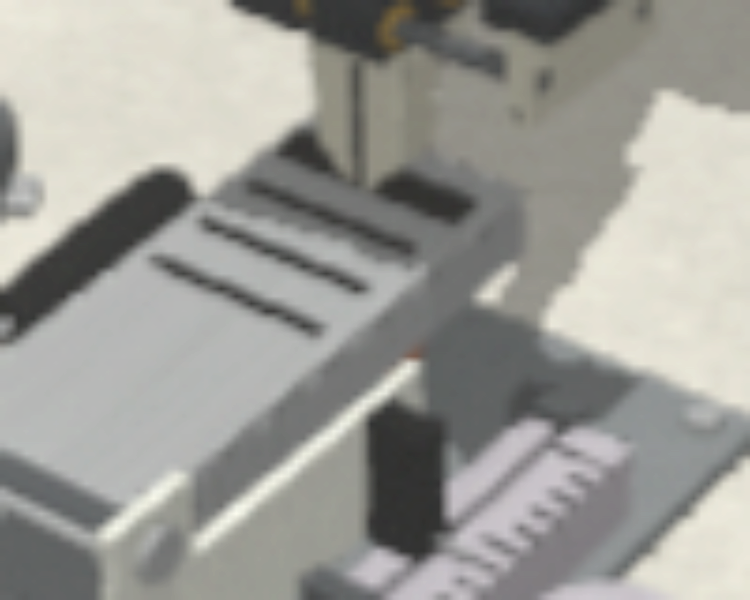

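The valve has firmed, and the force slope of about 5 N/mm fits. One slightly deeper hold for margin, then I'll raise the tool and find the exact height where contact ends.

>>> {"name": "send_rows", "arguments": {"commands": [[[0.001,0,0,0,0],[0.0004,0,0,0,0],[0.0004,0,0,0,0]]]}}

```text
time: 5.52
tool_pos: [471.2, -3.8, 88.3]
tcp_rot: [1.694, 1.558, -0.233]
contact_force: [-5.9, 1.2, 10.9]
grip_width: 0.4
```

>>> {"name": "send_rows", "arguments": {"commands": [[[-0.003,0,0,0,0],[-0.004,0,0,0,0],[-0.004,0,0,0,0],[-0.003,0,0,0,0],[-0.002,0,0,0,0],[-0.001,0,0,0,0]]]}}

```text
time: 6.02
tool_pos: [473.3, -4.5, 107.4]
tcp_rot: [1.682, 1.553, -0.245]
contact_force: [-1.3, 1.6, 4.2]
grip_width: 0.2
```

>>> {"name": "send_rows", "arguments": {"commands": [[[-0.0003,0,0,0,0]]]}}

```text
time: 6.1
tool_pos: [473.4, -4.6, 107.9]
tcp_rot: [1.684, 1.552, -0.243]
contact_force: [-1.1, 0.9, 3.5]
grip_width: 0.9
```

>>> {"name": "send_rows", "arguments": {"commands": [[[-0.0004,0,0,0,0]]]}}

```text
time: 6.18
tool_pos: [473.5, -4.6, 108.4]
tcp_rot: [1.683, 1.552, -0.244]
contact_force: [-1.6, 0.6, 4.0]
grip_width: 0.1
```

>>> {"name": "send_rows", "arguments": {"commands": [[[-0.0004,0,0,0,0]]]}}

```text
time: 6.27
tool_pos: [473.5, -4.6, 108.7]
tcp_rot: [1.684, 1.552, -0.243]
contact_force: [-1.6, 0.3, 4.1]
grip_width: 0.2
```

>>> {"name": "send_rows", "arguments": {"commands": [[[-0.0004,0,0,0,0]]]}}

```text
time: 6.35
tool_pos: [473.6, -4.6, 109.1]
tcp_rot: [1.684, 1.552, -0.243]
contact_force: [-1.6, 0.5, 4.1]
grip_width: 0.6
```

>>> {"name": "send_rows", "arguments": {"commands": [[[-0.0006,0,0,0,0]]]}}

```text
time: 6.43
tool_pos: [473.6, -4.7, 109.6]
tcp_rot: [1.683, 1.552, -0.244]
contact_force: [-0.8, 0.4, 0.9]
grip_width: 0.4
```

>>> {"name": "send_rows", "arguments": {"commands": [[[-0.0006,0,0,0,0]]]}}

```text
time: 6.52
tool_pos: [473.6, -4.7, 109.9]
tcp_rot: [1.682, 1.552, -0.245]
contact_force: [-0.2, 0.4, -0.0]
grip_width: 0.4
```

>>> {"name": "send_rows", "arguments": {"commands": [[[-0.012,0,0,0,0],[-0.014,0,0,0,0.03],[-0.014,0,0,0,0.04],[-0.01,0,0,-7.1,0.05],[-0.004,0,0,-7.1,0.05],[0,0,0,-7.1,0.05],[0,0,0,-7.1,0.05],[0,0,0,-7.1,0.05],[0,0,0,-7.1,0.05],[0,0,0,-7.1,0.05]]]}}

```text
time: 7.35
tool_pos: [473.0, -4.8, 163.3]
tcp_rot: [0.785, 1.554, -0.264]
contact_force: [-0.6, -0.1, -0.3]
grip_width: 49.3
```

```bash
python3 -c "
from h import *
go([593.7,44.9,150],-19.75)"
```

```text
t 7.35 pos [473.    -4.76 163.33] xaxis [ 0.0159 -0.0043 -0.9999] jaw -60.12 F [-0.56 -0.15 -0.32] w 49.33747670407819
shift mm now [ 15.03 129.23  16.92] turn -40.37 check jaw -19.75 shift after turn [15.03 87.5  96.6 ] j [-0.171  0.305  1.771 -0.002  1.049  0.879]
```

>>> {"name": "send_rows", "arguments": {"commands": [[[0,0,0,-7.1,0.05],[0,0,0,-7.1,0.05],[0,0,0,-7.1,0.05],[0,0,0,-7.1,0.05],[0,0,0,-6.5,0.05],[0,0,0,-3.5,0.05],[0,0.022,0.024,0,0.05],[0,0.022,0.024,0,0.05],[0,0.022,0.024,0,0.05],[0,0.015,0.018,0,0.05]]]}}

```text
time: 8.18
tool_pos: [584.9, 39.4, 160.4]
tcp_rot: [-0.11, 1.561, -0.471]
contact_force: [-0.2, -0.4, -0.7]
grip_width: 49.8
```

```bash
python3 -c "
from h import *
go([593.7,44.9,110],-19.75)"
```

```text
t 8.1833 pos [584.93  39.41 160.43] xaxis [ 0.0087 -0.0044 -1.    ] jaw -20.69 F [-0.25 -0.41 -0.65] w 49.84040904064148
shift mm now [50.48  8.29  5.78] turn -0.94 check jaw -19.75 shift after turn [50.48  8.19  5.92] j [-0.061  0.506  1.455 -0.004  1.172  0.302]
```

>>> {"name": "send_rows", "arguments": {"commands": [[[0.01,0.003,0.003,-0.9,0.05],[0.01,0.002,0.002,0,0.05],[0.01,0.001,0.001,0,0.05],[0.006,0,0,0,0.05],[0.003,0,0,0,0.05],[0,0,0,0,0.05]]]}}

```text
time: 8.68
tool_pos: [593.0, 43.5, 113.9]
tcp_rot: [-0.517, 1.565, -0.86]
contact_force: [-0.3, -0.2, 0.4]
grip_width: 49.9
```

```bash
python3 -c "
from h import *
go([593.7,44.9,59],-19.75)
t=optics.capture('top');s=optics.capture('scene')
a=s['color'][145:265,165:325]; cv2.imwrite('pics/scene4z.png',cv2.convertScaleAbs(cv2.resize(a,(800,600)),alpha=1.5))
"
```

```text
t 8.6833 pos [592.98  43.48 113.89] xaxis [ 0.0037 -0.0043 -1.    ] jaw -19.67 F [-0.29 -0.22  0.44] w 49.92967608776593
shift mm now [54.89  1.73 -0.07] turn 0.08 check jaw -19.75 shift after turn [54.89  1.73 -0.07] j [-0.053  0.571  1.481 -0.005  1.086  0.292]
```

View pics/scene4z.png

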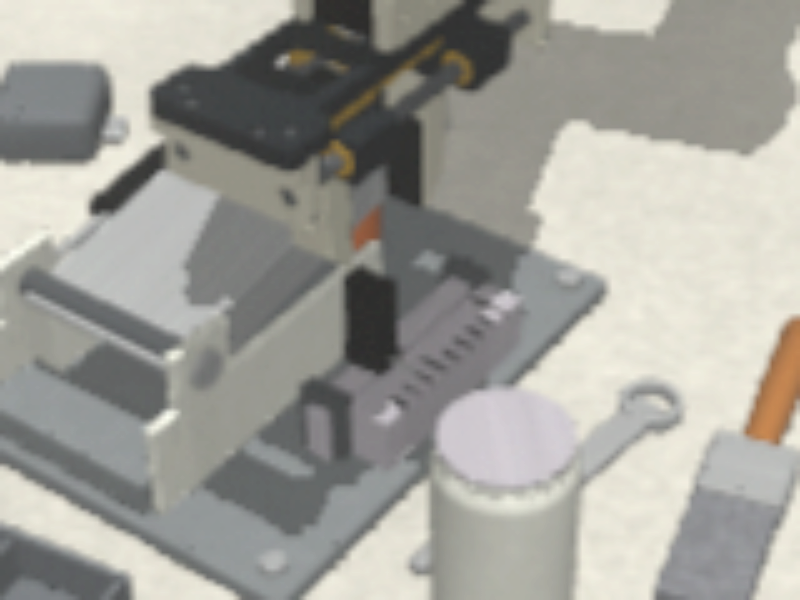

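The tab, with its top at (370,275), sits between the far fingertip at about (325,250) and the near one at about (405,200). I'll descend.

>>> {"name": "send_rows", "arguments": {"commands": [[[0.01,0.001,0,0,0.05],[0.012,0.0005,0,0,0.05],[0.012,0,0,0,0.05],[0.008,0,0,0,0.05],[0.005,0,0,0,0.05],[0.002,0,0,0,0.05],[0,0,0,0,0.05]]]}}

```text
time: 9.37
tool_pos: [595.8, 43.9, 65.8]
tcp_rot: [-0.016, 1.557, -0.361]
contact_force: [-0.5, -0.8, 0.7]
grip_width: 50.1
```

```bash
python3 -c "
from h import *
go([593.7,44.9,59],-19.75)"
```

```text
t 9.3667 pos [595.76  43.95  65.78] xaxis [ 0.0126 -0.0048 -0.9999] jaw -19.75 F [-0.54 -0.84  0.73] w 50.06311627367743
shift mm now [ 6.75  0.2  -2.35] turn -0.0 check jaw -19.75 shift after turn [ 6.75  0.2  -2.35] j [-0.052  0.629  1.527 -0.005  0.973  0.295]
```

>>> {"name": "send_rows", "arguments": {"commands": [[[0.004,0,-0.001,0,0.05],[0,0,0,0,0.03],[0,0,0,0,0.016]]]}}

```text
time: 9.62
tool_pos: [595.4, 44.3, 62.3]
tcp_rot: [0.018, 1.556, -0.326]
contact_force: [-0.0, 0.4, 0.4]
grip_width: 41.1
```

>>> {"name": "send_rows", "arguments": {"commands": [[[0,0,0,0,0.014],[0,0,0,0,0.005],[0,0,0,0,0.005],[0,0,0,0,0.005]]]}}

```text
time: 9.95
tool_pos: [596.1, 44.3, 63.4]
tcp_rot: [0.052, 1.554, -0.292]
contact_force: [-0.4, -0.2, 0.5]
grip_width: 14.8
```

```bash
python3 -c "
from h import *
go([593.7,44.9,59],-19.75)
U=np.array([.941,-.338]);V=np.array([.338,.941])
p=monitor.get_obs()['tool_pos'][:2];print(p@U,p@V)
s=optics.capture('scene')
a=s['color'][145:265,165:325]; cv2.imwrite('pics/scene5z.png',cv2.convertScaleAbs(cv2.resize(a,(800,600)),alpha=1.5))
"
```

```text
t 9.95 pos [596.06  44.3   63.42] xaxis [ 0.0164 -0.0049 -0.9999] jaw -19.75 F [-0.4  -0.21  0.5 ] w 14.777641965997764
shift mm now [ 4.38 -0.24 -2.5 ] turn -0.0 check jaw -19.75 shift after turn [ 4.38 -0.24 -2.5 ] j [-0.052  0.631  1.532 -0.005  0.963  0.296]
545.9221873098091 243.1583817538459
```

View pics/scene5z.png

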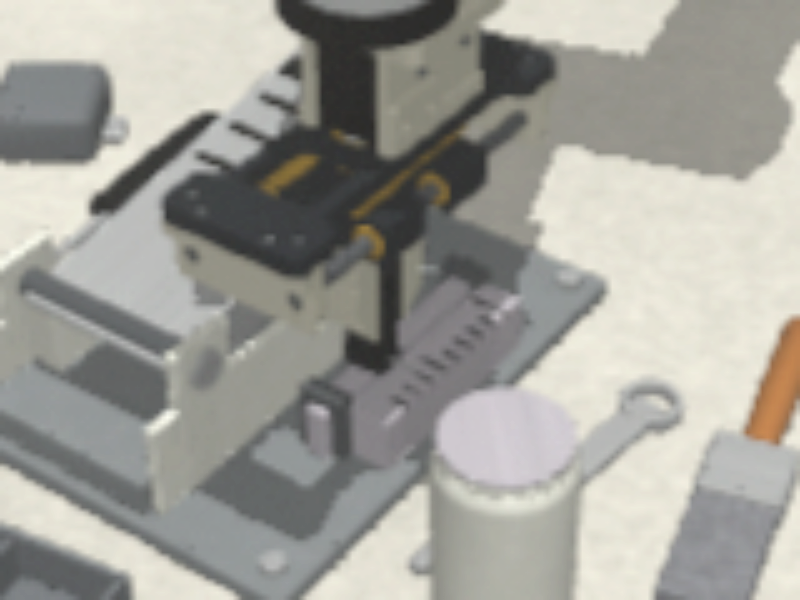

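>>> {"name": "send_rows", "arguments": {"commands": [[[0,0,0,0,0],[0,0,0,0,0],[0,0,0,0,0]]]}}

```text
time: 10.25
tool_pos: [596.1, 44.3, 63.5]
tcp_rot: [0.063, 1.554, -0.283]
contact_force: [0.9, -1.2, 0.1]
grip_width: 12.1
```

>>> {"name": "send_rows", "arguments": {"commands": [[[0,0,-0.003,0,0],[0,0,-0.006,0,0],[0,0,-0.006,0,0],[0,0,-0.006,0,0]]]}}

```text
time: 10.58
tool_pos: [577.2, 51.1, 63.5]
tcp_rot: [0.095, 1.549, -0.251]
contact_force: [1.9, -1.1, -1.0]
grip_width: 11.6
```

```bash
cat >> h.py <<'E'
U=np.array([.941,-.338]);V=np.array([.338,.941])
def uv():
    o=monitor.get_obs();p=o['tool_pos'];R=Ro.from_euler('xyz',o["tcp_rot"]).as_matrix();g=p-19*R[:,0]
    print("tcp uv",p[:2]@U,p[:2]@V,"grasp uv",g[:2]@U,g[:2]@V)
E
python3 -c "
from h import *
go([593.7,44.9,59],-19.75);uv()"
```

```text
t 10.5833 pos [577.19  51.13  63.48] xaxis [ 0.0207 -0.0053 -0.9998] jaw -19.82 F [ 1.94 -1.07 -0.99] w 11.634948945154738
shift mm now [ 4.85 -0.27 17.55] turn -0.07 check jaw -19.75 shift after turn [ 4.85 -0.29 17.55] j [-0.041  0.601  1.591 -0.006  0.928  0.308]
tcp uv 525.8533458206795 243.20069271439738 grasp uv 525.4486437410773 243.1625302015413
```

>>> {"name": "send_rows", "arguments": {"commands": [[[0,0,-0.006,0,0],[0,0,-0.006,0,0],[0,0,-0.006,0,0],[0,0,-0.006,0,0],[0,0,-0.005,0,0],[0,0,-0.003,0,0],[0,0,-0.001,0,0]]]}}

```text
time: 11.17
tool_pos: [541.1, 64.2, 63.5]
tcp_rot: [0.09, 1.549, -0.255]
contact_force: [1.9, -1.1, -1.1]
grip_width: 11.8
```

```bash
python3 -c "
from h import *
go([593.7,44.9,59],-19.75);uv()"
```

```text
t 11.1667 pos [541.14  64.18  63.51] xaxis [ 0.0209 -0.0055 -0.9998] jaw -19.76 F [ 1.89 -1.11 -1.07] w 11.796549615585477
shift mm now [ 5.71 -0.38 55.87] turn -0.01 check jaw -19.75 shift after turn [ 5.71 -0.39 55.87] j [-0.02   0.551  1.692 -0.007  0.878  0.329]
tcp uv 487.52087614899483 243.2960078046578 grasp uv 487.111609194745 243.25923565524647
```

Still 2 N of friction at u≈487. I'll step gently to the zero stop and use it to calibrate the reading.

>>> {"name": "send_rows", "arguments": {"commands": [[[0,0,-0.001,0,0],[0,0,-0.001,0,0]]]}}

```text
time: 11.33
tool_pos: [538.9, 65.0, 63.5]
tcp_rot: [0.086, 1.549, -0.258]
contact_force: [1.8, -0.4, -0.1]
grip_width: 12.0
```

>>> {"name": "send_rows", "arguments": {"commands": [[[0,0,-0.001,0,0]]]}}

```text
time: 11.42
tool_pos: [538.6, 65.1, 63.5]
tcp_rot: [0.088, 1.548, -0.257]
contact_force: [4.8, -3.3, -3.5]
grip_width: 11.7
```

>>> {"name": "send_rows", "arguments": {"commands": [[[0,0,-0.0008,0,0]]]}}

```text
time: 11.5
tool_pos: [538.6, 65.1, 63.5]
tcp_rot: [0.09, 1.546, -0.254]
contact_force: [5.1, -2.1, -1.9]
grip_width: 11.8
```

The stop is at TCP u≈484.9 and vision gave about 484, so they agree. Now +19.4 mm.

>>> {"name": "send_rows", "arguments": {"commands": [[[0,0,0.004,0,0],[0,0,0.005,0,0],[0,0,0.005,0,0],[0,0,0.003,0,0],[0,0,0,0,0]]]}}

```text
time: 11.92
tool_pos: [552.9, 59.9, 63.5]
tcp_rot: [0.079, 1.554, -0.266]
contact_force: [-1.3, 0.3, 4.6]
grip_width: 11.9
```

```bash
python3 -c "
from h import *
go([557.0,58.5,63.5],-19.75);uv()"
```

```text
t 11.9167 pos [552.93  59.91  63.45] xaxis [ 0.0158 -0.0043 -0.9999] jaw -19.78 F [-1.33  0.32  4.58] w 11.882635857510829
shift mm now [0.02 0.05 4.3 ] turn -0.03 check jaw -19.75 shift after turn [0.02 0.05 4.3 ] j [-0.028  0.569  1.655 -0.005  0.901  0.321]
tcp uv 500.0620622296168 243.26755067045303 grasp uv 499.75172941772405 243.24303609009658
```

>>> {"name": "send_rows", "arguments": {"commands": [[[0,0,0.003,0,0],[0,0,0.0012,0,0],[0,0,0,0,0]]]}}

```text
time: 12.17
tool_pos: [557.1, 58.4, 63.4]
tcp_rot: [0.078, 1.555, -0.267]
contact_force: [-2.6, -0.1, 4.0]
grip_width: 11.4
```

```bash
python3 -c "
from h import *
go([557.0,58.5,63.5],-19.75);uv()"
```

```text
t 12.1667 pos [557.15  58.36  63.44] xaxis [ 0.0149 -0.0041 -0.9999] jaw -19.79 F [-2.56 -0.07  4.02] w 11.422820516046732
shift mm now [-0.06  0.08 -0.19] turn -0.04 check jaw -19.75 shift after turn [-0.06  0.08 -0.19] j [-0.03   0.576  1.642 -0.005  0.908  0.318]
tcp uv 504.55211642064336 243.2333198559896 grasp uv 504.2587287785794 243.21048450384075
```

Now open and lift.

>>> {"name": "send_rows", "arguments": {"commands": [[[0,0,0,0,0.03],[0,0,0,0,0.05],[0,0,0,0,0.05],[0,0,0,0,0.05]]]}}

```text
time: 12.5
tool_pos: [558.3, 57.8, 63.0]
tcp_rot: [0.062, 1.552, -0.283]
contact_force: [-0.5, -0.2, -0.7]
grip_width: 34.0
```

>>> {"name": "send_rows", "arguments": {"commands": [[[-0.008,0,0,0,0.05],[-0.015,0,0,0,0.05],[-0.025,0,0,0,0.05],[-0.03,0,0,0,0.05],[-0.03,0,0,0,0.05],[-0.03,0,0,0,0.05],[-0.02,-0.02,-0.02,0,0.05],[0,-0.03,-0.03,0,0.05],[0,-0.03,-0.03,0,0.05],[0,-0.03,-0.03,0,0.05]]]}}

```text
time: 13.33
tool_pos: [417.2, -7.5, 229.8]
tcp_rot: [0.067, 1.544, -0.273]
contact_force: [0.6, -0.9, 1.7]
grip_width: 50.1
```

>>> {"name": "send_rows", "arguments": {"commands": [[[0,-0.03,-0.01,0,0.05],[0,-0.03,-0.01,0,0.05],[0,-0.02,0,0,0.05],[0,0,0,0,0.05],[0,0,0,0,0.05]]]}}

```text
time: 13.75
tool_pos: [362.2, -79.4, 232.7]
tcp_rot: [-0.01, 1.539, -0.351]
contact_force: [0.3, -0.4, -1.2]
grip_width: 50.3
```

```bash
python3 -c "
from h import *
go([557.0,58.5,63.5],-19.75);uv()
t=optics.capture('top');s=optics.capture('scene')
a=t['color'][165:215,238:278]; cv2.imwrite('pics/top6z.png',cv2.convertScaleAbs(cv2.resize(a,(480,600),interpolation=cv2.INTER_CUBIC),alpha=1.5))
a=s['color'][145:265,165:325]; cv2.imwrite('pics/scene6z.png',cv2.convertScaleAbs(cv2.resize(a,(800,600)),alpha=1.5))
cv2.imwrite('pics/top6.png',t['color'])
"
```

```text
t 13.75 pos [362.23 -79.36 232.75] xaxis [ 0.0299 -0.011  -0.9995] jaw -19.56 F [ 0.26 -0.42 -1.16] w 50.3427666550455
shift mm now [173.48 195.17 131.91] turn 0.19 check jaw -19.75 shift after turn [173.48 195.61 131.26] j [-0.425  0.028  1.906  0.003  1.176 -0.085]
tcp uv 367.6846817505589 47.75318418920848 grasp uv 367.07919524615653 47.75714022979814
```

View pics/scene6z.png

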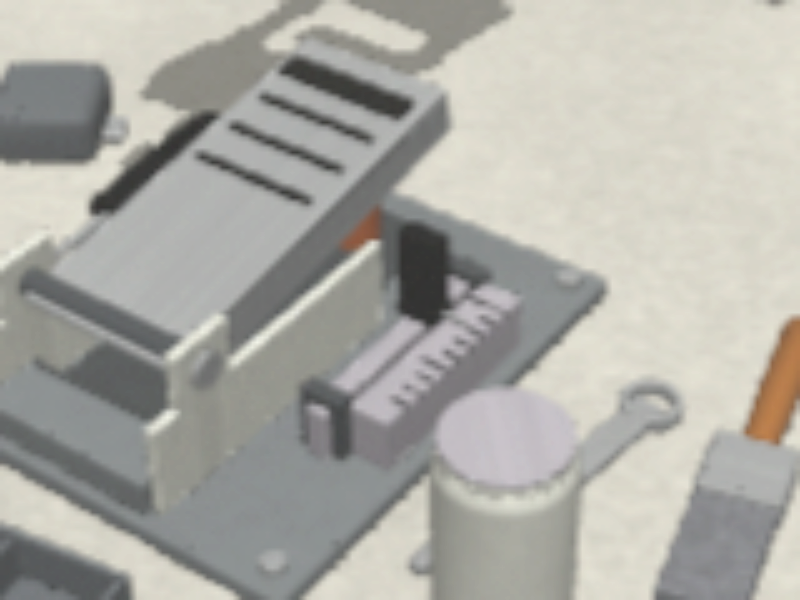

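View pics/top6.png

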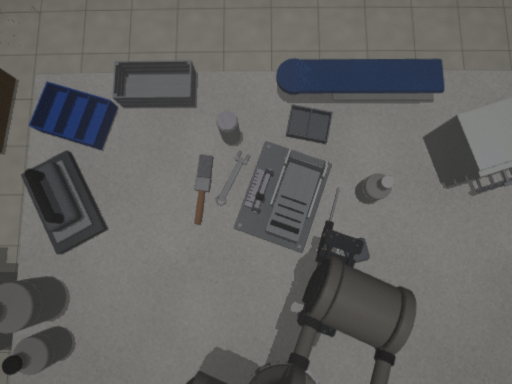

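View pics/top6z.png

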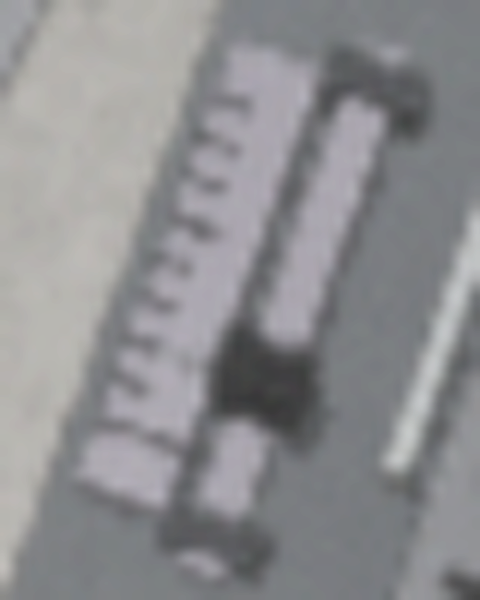

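The pictures show the pedal back up and the tab near (268,380) in the zoom. I'll measure how far the tab moved between the first and last pictures, since the tool drifted about 1 mm while opening.

```bash
python3 - <<'E'
from h import *
t=optics.capture("top");s=optics.capture("scene")
mt1=blob(t,(252,188,268,204),45)[0]; ms1=blob(s,(242,186,258,214),40)
mt0=np.array([264.946,182.405]); ms0=np.array([238.756,208.631])
print(mt1,ms1)
a=plane(t,mt0,80)[:2]@U; b=plane(t,mt1,80)[:2]@U; c=plane(s,ms0,68)[:2]@U; d=plane(s,ms1[0],68)[:2]@U
print("top shift",b-a,"scene shift",d-c,"-> readings",545.9-484.9+b-a,545.9-484.9+d-c)
print("two",two(t,mt1,s,ms1[0])[0][:2]@U-two(t,mt0,s,ms0)[0][:2]@U)
bs=blob(s,(219,155,250,172),45)[0];print("rib scene",bs, "was 233.87 162.20")
E
```

```text
[259.60714286 196.92857143] (array([249.01333333, 199.48666667]), array([  3,   4,   9,  20, 150], dtype=int32), ((7.0, 13.5), (19.0, 8.0), 90.0))
top shift -41.586318150020304 scene shift -40.76851546514956 -> readings 19.41368184997964 20.231484534850438
two -41.93952341496828
rib scene [233.97674419 162.25581395] was 233.87 162.20
```

```bash
python3 -c "
from plant import close_job
print(close_job())"
```

```text
the job is handed in; nothing more can be done
None
```

I pressed the pedal until it firmed up, and the marker now stands at about 19.5 mm. The job was handed in shortly after 13.75 s of the 51 s allowed; no verdict is reported.

- **Press:** With the fingers closed on the rib, the resistance stayed around 4–5 N, then rose at about 5 N/mm. I held there for roughly half a second at about 11 N in total, around 6 N of it on the valve.
- **Travel:** The tool's height fell from 109.3 mm at contact to 89.2 mm at firming. Contact was probably at the rib's near edge, so that works out to about 19.4 mm at the middle of the rib, or about 20 mm if contact was nearer the middle.
- **Marker:** I gripped the tab and touched the zero end stop gently at about 6 N to calibrate. It matched the camera's zero to about 1 mm. I then slid the marker to about 19.4 mm and released it.

**Last checks:**
- **Marker reading:** The pictures give 19.1 to 20.2 mm, depending on the view. The tool drifted about 1 mm while the fingers opened, which may explain part of that spread.
- **Pedal:** It is back up, with the rib within 0.2 pixel of its starting place.
- **Bystanders:** By eye, those in clear view in the last top picture are where they started. The arm partly hid the screwdriver and tape there, but the scene view showed nothing shifted.
- **Contact:** The arm is clear, about 230 mm above the bench.
- **Disagreement:** First contact read about 1.2 mm higher than the given rib height implies. I treated this as a constant offset and used only height differences.

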